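Cap the retained tins and start their leak test

TASK

The white caps of the sample tins on the blue mat are only set on: press every cap fully home and stand all the capped tins upright, side by side, on the floor of the leak-test chamber. Then shut the chamber's clear lid, press down on its front lip until it is fully seated in the gasket, and start the test by pushing the green button all the way in and letting it go. Leave the opened tins where they stand.

Things in the scene. Friction and masses are not known exactly. Their poses are not given: they have to be found in the camera images.
- chamber: vacuum leak-test chamber, a fixed white and steel tub open at the top, 293 mm deep (x) by 252 wide (y); origin on the bench under the centre of the tub, x to the lid's hinge side (away from the robot), y to the left, z up. Inside 160 mm (x) by 220 (y), floor (black) at z = 25 mm, rim at z = 75 mm. A lower ledge (top at z = 60 mm) along the front carries the start button and a gauge
- chamber_floor (a point): centre of the tub's inner floor, axes as the chamber's, 25 mm above the bench
- lid_hinge (a point): middle of the lid's hinge line (along the chamber's y), at x = 112 mm, z = 81 mm in the chamber's frame
- lid_lip (a point): middle of the upper (outer) face of the blue lip on the lid's free front edge, 215 mm from the hinge line; the lip is 90 mm wide (y), 22 mm long, 8 mm thick. Lid: clear pane 8 mm thick, 244 mm wide, from 8 to 206 mm from the hinge, then the lip to 226 mm; it moves with the lid
- lid (a joint): swing of the lid, rad: 0 lying on the gasket, grows as it opens; about 1.55 at the start (standing upright at the rear), stop at 1.65. Stays where it is left (friction 0.8 N m, about 4 N at the lip; lid 0.4 kg)
- lid_seat (a joint): how far the lid is squeezed into its gasket, rad: 0 loose (lip about 5 mm high), 0.025 fully seated (lip's upper face 85 mm above the bench). Takes about 9 N down on the lip once the lid is shut, and stays seated
- start (a joint): green round start button, 28 mm across in a black collar: its travel, m; 0 out, 0.006 fully in; starts to move at 1.5 N, 5 N fully in; springs back
- start_top (a point): centre of the button's upper face when out; in the chamber's frame at x = -128, y = -70, z = 82 mm, moving down with the button
- open_tin: the opened tin (brown paste, foil lid bent up at one edge, no white cap), 60 mm across, 36 high, standing among the capped tins; origin at the centre of its underside. Stays where it is
- open_tin_back: another opened tin of the same size, at the back of the bench. Stays where it is
- tin_a: orange tin with a white snap cap, 60 mm across; origin at the centre of its underside, z up. The tin itself is 36 mm high; its cap is a disc 57 mm across, 4.5 mm thick, whose top is 45.5 mm above the tin's underside when quite loose, 40.5 mm when home. About 120 to 200 g. May be absent (None)
- cap_a (a joint): how far the cap of tin_a is pressed down, m: 0 quite loose, 0.005 home on the tin's rim. Moves under about 7 N of downward push and stays; it cannot come off. May be absent (None)
- tin_b: orange tin with a white snap cap, 60 mm across; origin at the centre of its underside, z up. The tin itself is 36 mm high; its cap is a disc 57 mm across, 4.5 mm thick, whose top is 45.5 mm above the tin's underside when quite loose, 40.5 mm when home. About 120 to 200 g. May be absent (None)
- cap_b (a joint): how far the cap of tin_b is pressed down, m: 0 quite loose, 0.005 home on the tin's rim. Moves under about 7 N of downward push and stays; it cannot come off. May be absent (None)
- tin_c: orange tin with a white snap cap, 60 mm across; origin at the centre of its underside, z up. The tin itself is 36 mm high; its cap is a disc 57 mm across, 4.5 mm thick, whose top is 45.5 mm above the tin's underside when quite loose, 40.5 mm when home. About 120 to 200 g. May be absent (None)
- cap_c (a joint): how far the cap of tin_c is pressed down, m: 0 quite loose, 0.005 home on the tin's rim. Moves under about 7 N of downward push and stays; it cannot come off. May be absent (None)
- tin_d: orange tin with a white snap cap, 60 mm across; origin at the centre of its underside, z up. The tin itself is 36 mm high; its cap is a disc 57 mm across, 4.5 mm thick, whose top is 45.5 mm above the tin's underside when quite loose, 40.5 mm when home. About 120 to 200 g. May be absent (None)
- cap_d (a joint): how far the cap of tin_d is pressed down, m: 0 quite loose, 0.005 home on the tin's rim. Moves under about 7 N of downward push and stays; it cannot come off. May be absent (None)
Not all that is in view belongs to the job. What is shaped like the tin_c but pink, purple or turquoise is not meant.

How it is judged (in metres and radians):
On the way, in this order (a step that is already met when the one before it is completed fails the run):
1. every capped tin stands on the chamber's floor, at rest, with its cap home (value of joint each of cap_a, cap_b, cap_c, cap_d above 0.004 m and x of tin_a in the frame of chamber_floor between -0.06 and 0.06 m and y of tin_a in the frame of chamber_floor between -0.09 and 0.09 m and z of each of tin_a, tin_b, tin_c, tin_d in the frame of chamber_floor below 0.006 m and angle between each of tin_a, tin_b, tin_c, tin_d's own z axis and vertical below 0.12 rad and x of tin_b in the frame of chamber_floor between -0.06 and 0.06 m and y of tin_b in the frame of chamber_floor between -0.09 and 0.09 m and x of tin_c in the frame of chamber_floor between -0.06 and 0.06 m and y of tin_c in the frame of chamber_floor between -0.09 and 0.09 m and x of tin_d in the frame of chamber_floor between -0.06 and 0.06 m and y of tin_d in the frame of chamber_floor between -0.09 and 0.09 m and linear speed of each of tin_a, tin_b, tin_c, tin_d below 0.03 m/s), for 0.2 s.
2. the lid is shut and seated in its gasket (value of joint lid below 0.012 rad and value of joint lid_seat above 0.02 rad), for 0.2 s.
3. the start button is fully in (value of joint start above 0.005 m), for 0.05 s.
At the end, for the whole second after the job is handed in: All capped tins upright (within 0.12 rad) on the chamber floor (within 6 mm), caps down at least 4.0 of 5 mm; lid swing under 0.012 rad and seated at least 0.020 of 0.025 rad; start button, after being pushed past 5 mm, out again (within 1 mm) (all of step 2 and value of joint each of cap_a, cap_b, cap_c, cap_d above 0.004 m and x of tin_a in the frame of chamber_floor between -0.06 and 0.06 m and y of tin_a in the frame of chamber_floor between -0.09 and 0.09 m and z of each of tin_a, tin_b, tin_c, tin_d in the frame of chamber_floor below 0.006 m and angle between each of tin_a, tin_b, tin_c, tin_d's own z axis and vertical below 0.12 rad and x of tin_b in the frame of chamber_floor between -0.06 and 0.06 m and y of tin_b in the frame of chamber_floor between -0.09 and 0.09 m and x of tin_c in the frame of chamber_floor between -0.06 and 0.06 m and y of tin_c in the frame of chamber_floor between -0.09 and 0.09 m and x of tin_d in the frame of chamber_floor between -0.06 and 0.06 m and y of tin_d in the frame of chamber_floor between -0.09 and 0.09 m and value of joint start below 0.001 m); the robot touches nothing.
It fails at once if an opened tin is shoved or carried more than 4 cm from where it stood (distance of any of open_tin, open_tin_back from where it was at the start of the episode above 0.04 m).
Of tin_a, tin_b, tin_c, tin_d only 3 to 4 are there at a start; the rules pass over those that are not, and their reading is None.
At some moment in a run one of tin_a, tin_b, tin_c, tin_d may be knocked a few centimetres aside while the robot is not near it.
It also fails if it takes over 210 s, if anything falls off the work surface, if the arm or the gripper's body presses on something with over 40 N, if the wrist force passes 120 N, or if a joint passes its speed limit or range.

ROBOT

A 7-joint arm with a two-finger parallel gripper is mounted at the origin on the work surface. World frame = base frame: x ahead of the robot, y to its left, z up, the work surface at z = 0. Lengths are in mm, angles in rad, forces in N, time in s.
With the tool pointing down it reaches from about 425 to 825 mm from the base axis. Payload 3.6 kg.
Tool frame: the origin (TCP) lies midway between the tips of the shut fingers; the grasp point (between the pads) lies 19 mm behind it (bot.grip_point_offset is the distance from the TCP to the grasp point, in mm); z points along the fingers, y is the direction in which the jaws open and shut (so a half turn about z gives the same grasp; the last joint's range is limited). The gripper opens to 85 mm and grips with 20 to 120 N. Pads are 22 mm wide; open, the fingers measure 114 mm over their backs; the gripper's body (76 mm by 85 mm) begins 54 mm behind the grasp point. The pads swing forward as they close: fully open they stand 13 mm farther back than shut.
Start: joints at [-1.304, 0.615, -0.013, 1.423, 0.008, 1.103, -0.04], TCP at [187.579, 622.316, 231.297] pointing down, gripper open.
Joint ranges: [-3.12, 3.12], [-0.3, 2.06], [-1.34, 1.32], [0.26, 2.42], [-1.36, 4.5], [0.01, 1.98], [-2.84, 2.84]. Speed limits (rad/s): [2.79, 2.79, 3.14, 3.14, 3.14, 3.14, 3.14].

INTERFACE

Orientations are given as a rotation vector (axis times angle).
In Python, from cell import bot gives the robot as it stands. The module is installed in compiled form; this text tells all that it offers.
- The arm moves only by the tool move_arm, never from a script. Its argument "deltas" is a list of rows, each a list of 3 entries, a list of its own where there are three numbers: the shift along the tool's x, y, z scaled (see below), then the turn about the tool's z scaled (see below), then the opening, from 0 (shut) to 1 (fully open). In form: [[[x, y, z], yaw, claw], ...]. A call has 1 to 20 rows; each row shifts and turns the commanded pose from where the row before left it, along the tool's axes as they then stand; what a row does not reach is not made up. The controller multiplies each number of a shift by 40 mm and each number of a turn by 0.12 rad. A row lasts 1/12 s, in which the tool goes at most 41.7 mm and 7.16 degrees, less where a joint would pass 70% of its speed; a pose out of reach is approached as far as the arm can. A call with a number of a shift or a turn outside -1 to 1 is refused whole. A call with a gripper value outside its range is refused whole. The fingers move at their own pace and stop on an object; "grip_force" is the grip in N (left out, the last holds). Time passes only in rows, so rows that do not move let the fingers close. It gives the time, the measured TCP pose, the force and the opening at its end, in the units of the state.
- bot.observe(): the state, without advancing time (a new reading comes with each control period).
- bot.get_image(name): name is "side" or "top" or "wrist"; returns a dict with "image" (420x560x3 uint8, blue, green, red), "range_z" (420x560 float32, mm along the optical axis (not along the pixel's ray), 0 where there is no reading), "vfov" (degrees; the focal length in pixels is half the picture's height over the tangent of half this angle, whatever the lens; pixels are square), "cx", "cy" (the principal point, pixels), "camera_from_world" (4x4, takes a point from world to camera coordinates); the wrist camera has in their place "hand_eye" (4x4, takes a point from camera to tool coordinates, whose origin is the TCP and whose axes are the flange's). Camera axes: x right, y down, z forward; pixel columns grow to the right and rows downward; lengths in mm; the calibration is good to about 2 mm. A picture is of the moment at which its call begins: read the wrist's pose just before it.
- bot.sign_off(): hands the job in, once; it reports no verdict.
The state is a dict: "time_s": time; "qpos": joint angles; "joint_velocities": joint speeds; "joint_efforts": joint torques, N m; "tool_pos": TCP position; "ee_rot": TCP orientation; "force": force on the tool from outside, world axes, zero at the start; "wrist_torque": the same for the moment, N m; "finger_gap": finger opening in mm.
Only numpy, scipy, OpenCV 4.12 (cv2) and the standard library are available. Lean on these libraries where they do the work, as an engineer would, in place of code of your own. Each camera call takes 0.05 s, during which the arm holds its last target.

## Working session

There is one attempt and no reset: what is moved stays moved. The work goes in short steps, Python scripts to look and compute and a tool call to move; the robot and the scene stay as the last step left them, time stands still between calls to the robot, and variables do not carry over. Pictures are saved under pics/ and viewed, and the job is handed in when it is done.

Besides the shell and the picture viewer there is one more tool, called after "Request:" by a JSON object that holds its "api" and its "payload", one argument or row to a line. move_arm: Moves the arm, as the interface text tells. Its arguments: {"type":"object","properties":{"deltas":{"type":"array"},"grip_force":{"type":"number"}},"required":["deltas"]}

```bash
mkdir -p pics && python3 - <<'E'
from cell import bot
import cv2
s=bot.observe()
print({k:s[k] for k in s})
for n in("top","side","wrist"):
    d=bot.get_image(n); cv2.imwrite(f"pics/{n}0.png",d["image"])
    print(n,d["vfov"],d["cx"],d["cy"],d.get("camera_from_world",d.get("hand_eye")))
E
```

```text
{'time_s': 0.0, 'qpos': array([-1.30448759,  0.61594776, -0.01260978,  1.42494116,  0.00811768,
        1.10340865, -0.04038877]), 'joint_velocities': array([ 1.17298564e-03,  1.06616536e-03,  4.07443354e-04, -8.10101521e-04,
       -1.26870763e-03,  9.46554348e-04,  6.25796864e-05]), 'joint_efforts': array([-5.06037541e-04, -4.69210732e+01,  2.58963900e-01, -1.71033043e+01,
        9.93949914e-03,  9.45175794e-03, -1.05471514e-05]), 'tool_pos': array([187.39031443, 621.58000971, 230.10565894]), 'ee_rot': array([-0.45812796, -3.10767511,  0.00413706]), 'force': array([ 0.25276179, -0.44374405,  0.09007753]), 'wrist_torque': array([-0.0170392 , -0.02953138,  0.02271569]), 'finger_gap': 85.680233116042}
top 57.91735969370102 281.1374569675991 208.8765988036646 [[-6.06555735e-02 -9.98151016e-01  3.93081661e-03  2.45697969e+01]
 [-9.76629110e-01  5.85333028e-02 -2.06807720e-01  6.03563371e+02]
 [ 2.06195252e-01 -1.63829908e-02 -9.78373710e-01  9.17352513e+02]
 [ 0.00000000e+00  0.00000000e+00  0.00000000e+00  1.00000000e+00]]
side 42.88881410847878 279.3644221712711 210.6563250079356 [[ 9.25860314e-01 -3.77864926e-01  8.81199197e-04 -5.21095595e+02]
 [-2.29583009e-01 -5.64383000e-01 -7.92946071e-01  2.07094115e+02]
 [ 3.00123842e-01  7.33954990e-01 -6.09291188e-01  1.03344840e+03]
 [ 0.00000000e+00  0.00000000e+00  0.00000000e+00  1.00000000e+00]]
wrist 69.62625120518155 277.85453056612795 214.9009912033185 [[-1.06822569e-03 -9.46629487e-01 -3.22322001e-01  8.38846275e+01]
 [ 9.99999429e-01 -9.98215586e-04 -3.82489467e-04  9.56830525e-01]
 [ 4.03289629e-05 -3.22322225e-01  9.46630013e-01 -1.42693966e+02]
 [ 0.00000000e+00  0.00000000e+00  0.00000000e+00  1.00000000e+00]]
```

View pics/top0.png

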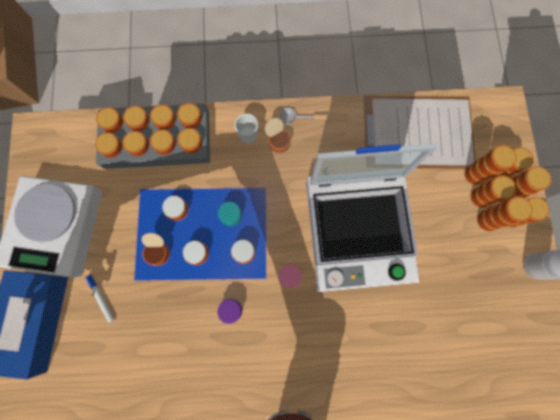

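View pics/side0.png

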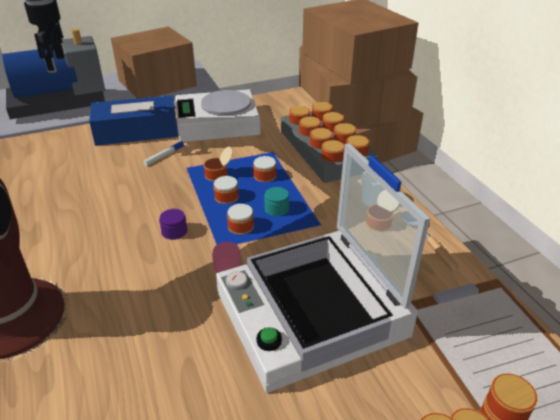

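View pics/wrist0.png

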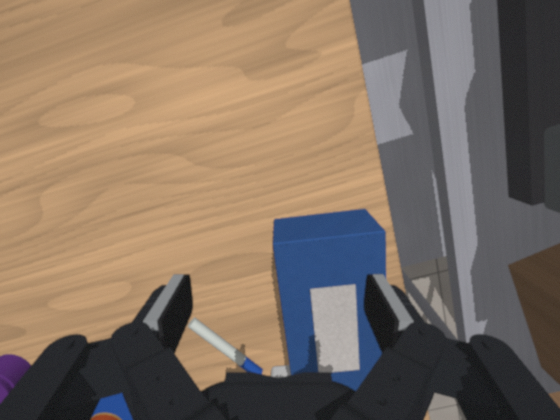

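Top view: blue mat with three white-capped tins near (175,207), (195,252) and (243,251). The opened tin is at (155,252), and the turquoise (230,213), pink (289,275) and purple (230,311) tins are not meant. The chamber is at (362,225), with its lid upright at the rear. Next I'll measure positions.

```bash
cat > h.py <<'E'
from cell import bot
import cv2, numpy as np
def grab(n):
    s=bot.observe(); d=bot.get_image(n)
    H=d["image"].shape[0]; f=H/2/np.tan(np.radians(d["vfov"]/2))
    d["K"]=np.array([[f,0,d["cx"]],[0,f,d["cy"]],[0,0,1]])
    if "hand_eye" in d:
        T=np.eye(4);T[:3,:3]=cv2.Rodrigues(np.array(s["ee_rot"]))[0];T[:3,3]=s["tool_pos"]
        d["wc"]=T@np.array(d["hand_eye"])
    else: d["wc"]=np.linalg.inv(d["camera_from_world"])
    return d
def plane(d,uv,z):
    r=d["wc"][:3,:3]@(np.linalg.inv(d["K"])@np.array([uv[0],uv[1],1.])); c=d["wc"][:3,3]
    return c+r*(z-c[2])/r[2]
def depthpt(d,uv):
    u,v=int(round(uv[0])),int(round(uv[1])); z=np.median(d["range_z"][v-1:v+2,u-1:u+2])
    p=np.linalg.inv(d["K"])@np.array([uv[0],uv[1],1.])*z
    return d["wc"][:3,:3]@p+d["wc"][:3,3]
def proj(d,P):
    p=np.linalg.inv(d["wc"])@np.append(P,1); q=d["K"]@p[:3]; return q[:2]/q[2]
def blobs(d,lo,hi,amin=60):
    m=cv2.inRange(cv2.cvtColor(d["image"],cv2.COLOR_BGR2HSV),lo,hi)
    n,l,st,c=cv2.connectedComponentsWithStats(m)
    return [(c[i],st[i]) for i in range(1,n) if st[i][4]>amin],m
E
python3 - <<'E'
from h import *
d=grab("top")
for nm,lo,hi in [("white",(0,0,180),(180,60,255)),("green btn",(50,120,60),(75,255,255)),("blue",(105,150,60),(130,255,255)),("orange",(3,150,80),(25,255,255))]:
    b,m=blobs(d,lo,hi,40)
    for c,s in b:
        print(nm,c.round(1),s,depthpt(d,c).round())
w=grab("top");im=w["image"]
cv2.imwrite("pics/c1.png",cv2.resize(im[170:300,130:430],None,fx=2.6,fy=2.6,interpolation=2))
s=grab("side")["image"]
cv2.imwrite("pics/c2.png",cv2.resize(s[140:390,150:430],None,fx=2.4,fy=2.4,interpolation=2))
E
```

```text
white [93.1  3.3] [ 79   0  26  11 119] [1906.  882. -684.]
white [439.9 130.1] [ 401  100   69   64 2859] [ 820. -482.    5.]
white [246.6 117.7] [235 114  21   8 101] [869.  67.  49.]
white [409.  157.2] [403 153  15  10  80] [ 665. -293.  239.]
white [ 24.5 228.4] [   0  177   76   92 1608] [590. 637.  74.]
white [358.4 185.1] [309 177  98  19 602] [ 652. -215.   76.]
white [ 78.8 191.9] [ 70 185  16  22 158] [682. 513.  60.]
white [366.7 193.5] [337 190  59   7  82] [ 636. -242.   42.]
white [172.7 206.4] [163 197  20  20 327] [632. 273.  43.]
white [242.  251.1] [232 241  21  21 340] [503.  95.  44.]
white [193.4 252.1] [183 242  21  22 358] [508. 220.  43.]
white [375.  273.5] [ 318  256  102   36 1385] [ 426. -237.   60.]
white [334.9 278.3] [329 272  13  14 142] [ 419. -134.   70.]
white [101.8 307.3] [ 94 293  17  30 123] [384. 463.  15.]
white [ 13.  324.3] [  0 298  28  52 887] [358. 641.  81.]
green btn [ 33.2 259.1] [ 20 253  28  13 220] [513. 617.  62.]
green btn [397.5 271.4] [392 265  12  13 122] [ 427. -287.   81.]
blue [377.8 148.6] [357 145  43   8 193] [ 665. -209.  303.]
blue [198.5 235.1] [ 136  190  129   89 7411] [558. 215.   1.]
blue [ 31.6 321.1] [   0  272   66  106 4256] [363. 599.  79.]
blue [ 90.5 281.2] [ 87 276   8  11  43] [452. 493.  17.]
orange [162.4 129.2] [150 105  25  49 900] [835. 290.  79.]
orange [189.3 127.8] [178 104  23  49 885] [834. 218.  81.]
orange [121.9 131.4] [  95  107   53   50 1875] [849. 409.  50.]
orange [277.  147.5] [269 139  19  14  85] [783. -11.  36.]
orange [507.5 188. ] [ 465  145   86   86 5188] [ 614. -577.  110.]
orange [156. 255.] [144 246  24  18 314] [507. 318.  37.]
```

View pics/c1.png

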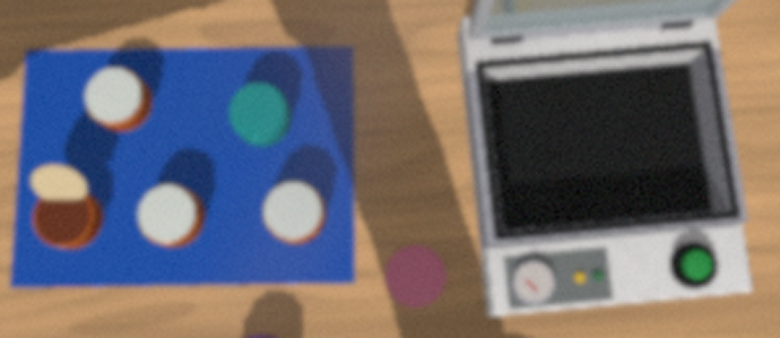

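View pics/c2.png

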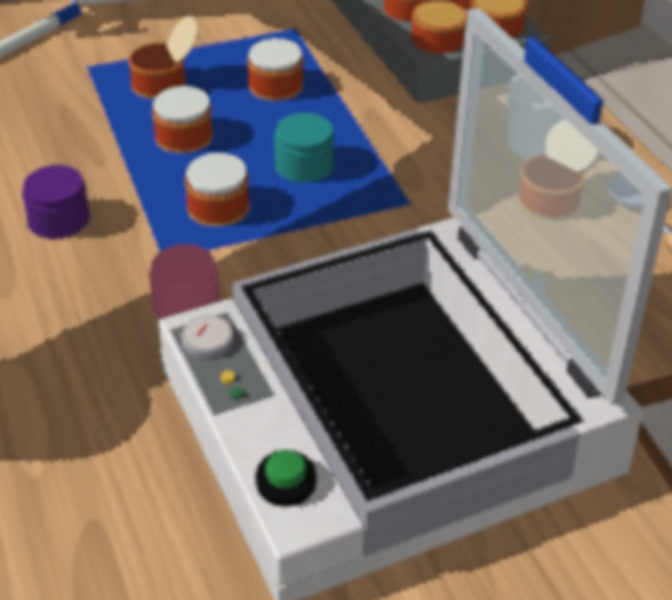

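```bash
python3 - <<'E'
from h import *
d=grab("top")
P=[plane(d,(130+x/2.6,170+y/2.6),76)[:2] for x,y in [(493,240),(740,216),(711,41),(476,64)]]
P=np.array(P);print(P.round(1), P.mean(0))
v=(P[2]+P[3]-P[0]-P[1])/2; w=(P[3]+P[0]-P[1]-P[2])/2
print("len",np.linalg.norm(v),np.linalg.norm(w),"yaw",np.arctan2(v[1],v[0]),np.arctan2(-w[0],w[1]))
# outer box corners of ledge (z=60)
Q=np.array([plane(d,(130+x/2.6,170+y/2.6),60)[:2] for x,y in [(493,316),(751,290)]])
e=Q[0]-Q[1];print(Q.round(1),np.linalg.norm(e),"yaw",np.arctan2(-e[0],e[1]))
b=plane(d,(397.5,271.4),82);print("btn",b)
g=plane(d,(334.9,278.3),70);print(g)
for c in [(172.7,206.4),(242,251.1),(193.4,252.1)]: print(plane(d,c,44).round(1))
for nm,lo,hi in [("turq",(80,100,50),(98,255,255)),("pur",(125,60,30),(160,255,255)),("pink",(160,60,60),(178,255,255)) ]:
    for c,s in blobs(d,lo,hi,150)[0]: print(nm,c,s,plane(d,c,36).round(1))
print("open",plane(d,(155,252.5),36))
s=grab("side")
for nm,lo,hi in [("white",(0,0,150),(180,60,255)),("green btn",(50,120,60),(75,255,255)),("blue",(105,150,60),(130,255,255))]:
    for c,st in blobs(s,lo,hi,100)[0]:
        print(nm,c.round(1),st[4],depthpt(s,c).round(1),)
E
```

```text
[[ 460.6  -98.5]
 [ 469.  -336.7]
 [ 643.2 -331. ]
 [ 633.7  -95.8]] [ 551.62580815 -215.49593502]
len 173.73589148338792 236.82415447688416 yaw 0.024073056649919114 0.03801300904072003
[[ 389.9  -94.4]
 [ 399.1 -343.5]] 249.3151603931803 yaw 0.037194934974730955
btn [ 426.61300858 -286.60976938   82.        ]
[ 419.55300454 -133.67409265   70.        ]
[631.7 272.7  44. ]
[503.1  95.1  44. ]
[508.1 219.9  44. ]
turq [229.49069767 213.32093023] [218 202  23  24 430] [605.8 125.   36. ]
pur [229.29934924 310.67678959] [218 299  24  24 461] [356.5 133.6  36. ]
pink [289.45432099 275.78024691] [279 265  22  23 405] [433.6 -22.9  36. ]
open [513.92832769 320.81198664  36.        ]
white [14.9 27.2] 1554 [ 2.1000e+00  2.2311e+03 -1.3580e+02]
white [201.4  32.5] 13962 [ 982.4 2244.4 -294.7]
white [492.2 125.2] 36157 [1920.6  785.7 -368.3]
white [217.7 101.6] 1269 [605.3 593.4  76.4]
white [ 24.7 120.5] 732 [ 42.2 916.2 -33.3]
white [131.  106.4] 311 [357.3 644.7  83.4]
white [333.3 267.7] 10104 [ 627.4 -136.8   28.2]
white [264.  162.1] 215 [629.2 268.8  47. ]
white [224.8 182.5] 255 [506.3 217.3  47.3]
white [239.3 211.5] 311 [501.9  93.9  46.6]
white [452.4 228.1] 248 [1660.7  604.5 -750.3]
white [354.7 283.4] 1070 [ 631.3 -216.4   55.6]
white [507.3 365.2] 6085 [ 810.2 -453.6    7. ]
green btn [268.2 335.1] 206 [ 423.3 -292.1   83.7]
blue [35.9 73.4] 2230 [114.9 923.6 113.3]
blue [132.7 121.6] 2898 [348.5 582.9  65.9]
blue [251.8 202.7] 4691 [558.2 169.2   3.9]
blue [383.8 172.6] 396 [ 661.9 -216.1  303.1]
```

Request:
{"api": "move_arm", "payload": {
  "deltas": [
    [[0,0,0],0.943,0],
    [[0,0,0],0.943,0],
    [[0,0,0],0.943,0],
    [[0,0,0],0.943,0],
    [[0,0,0],0.943,0],
    [[0,0,0],0.943,0],
    [[0,0,0],0.943,0],
    [[0,0,0],0.943,0],
    [[0,0,0],0.943,0],
    [[0,0,0],0.943,0],
    [[0,0,0],0.943,0],
    [[0,0,0],0,0],
    [[0,0,0],0,0]
  ]
}}

```text
time_s: 1.48
tool_pos: [187.3, 622.4, 231.2]
ee_rot: [2.18, 2.261, -0.0]
force: [0.5, -0.2, -0.8]
finger_gap: 0.1
```

```bash
cat > go.py <<'E'
import sys
from h import *
def st(tgt=None):
    s=bot.observe(); R=cv2.Rodrigues(np.array(s["ee_rot"]))[0]; p=np.array(s["tool_pos"])
    print("t",round(s["time_s"],2),"p",p.round(1),"yt ang",np.arctan2(R[1,1],R[0,1]).round(4),"zt",R[:,2].round(3),"F",np.round(s["force"],1),"gap",round(s["finger_gap"],1),"j7",round(s["qpos"][6],2))
    if tgt is not None:
        print("tool units", (R.T@(np.array(tgt)-p)/40).round(2))
if __name__=="__main__":
    a=list(map(float,sys.argv[1:])); st(a if len(a)==3 else None)
E
python3 go.py 503 95 120
```

```text
t 1.48 p [187.3 622.4 231.2] yt ang 0.0365 zt [ 0. -0. -1.] F [ 0.5 -0.2 -0.8] gap 0.1 j7 -1.1
tool units [-13.46   7.41   2.78]
```

Request:
{"api": "move_arm", "payload": {
  "deltas": [
    [[-0.748,0.412,0.154],0,0],
    [[-0.748,0.412,0.154],0,0],
    [[-0.748,0.412,0.154],0,0],
    [[-0.748,0.412,0.154],0,0],
    [[-0.748,0.412,0.154],0,0],
    [[-0.748,0.412,0.154],0,0],
    [[-0.748,0.412,0.154],0,0],
    [[-0.748,0.412,0.154],0,0],
    [[-0.748,0.412,0.154],0,0],
    [[-0.748,0.412,0.154],0,0],
    [[-0.748,0.412,0.154],0,0],
    [[-0.748,0.412,0.154],0,0],
    [[-0.748,0.412,0.154],0,0],
    [[-0.748,0.412,0.154],0,0],
    [[-0.748,0.412,0.154],0,0],
    [[-0.748,0.412,0.154],0,0],
    [[-0.748,0.412,0.154],0,0],
    [[-0.748,0.412,0.154],0,0],
    [[0,0,0],0,0],
    [[0,0,0],0,0]
  ]
}}

```text
time_s: 3.15
tool_pos: [503.0, 91.1, 120.4]
ee_rot: [2.187, 2.254, -0.001]
force: [-1.1, 1.8, -0.2]
finger_gap: -0.0
```

```bash
python3 go.py 503 95 55; python3 - <<'E'
from h import *
for n in("side","wrist"):cv2.imwrite(f"pics/{n}1.png",grab(n)["image"])
E
```

```text
t 3.15 p [503.   91.1 120.4] yt ang 0.0297 zt [ 0.    -0.001 -1.   ] F [-1.1  1.8 -0.2] gap -0.0 j7 0.04
tool units [0.1  0.   1.63]
```

View pics/side1.png

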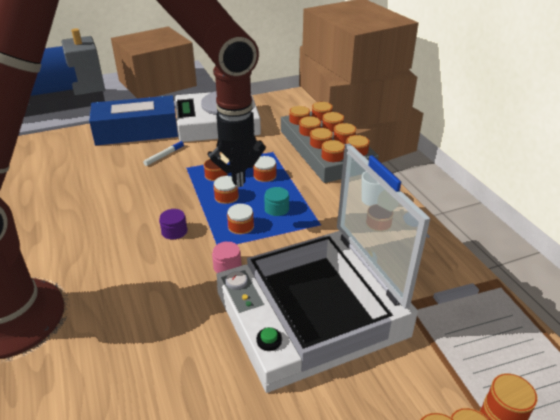

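View pics/wrist1.png

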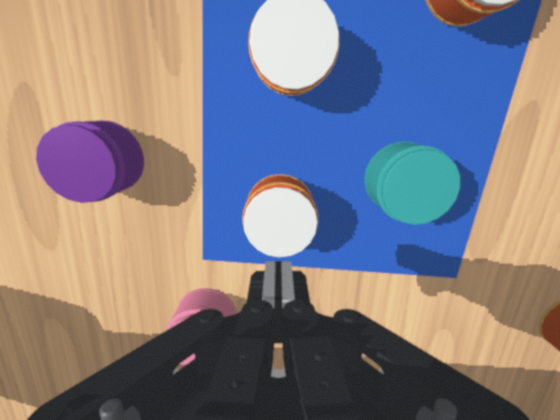

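```bash
cat > caps.py <<'E'
from h import *
def caps(n,z=45,amin=150):
    d=grab(n); m=cv2.inRange(cv2.cvtColor(d["image"],cv2.COLOR_BGR2HSV),(0,0,150),(180,70,255))
    m=cv2.morphologyEx(m,cv2.MORPH_OPEN,np.ones((3,3)))
    for c in cv2.findContours(m,0,1)[0]:
        a=cv2.contourArea(c)
        if a<amin: continue
        (x,y),_,_=cv2.fitEllipse(c); h=cv2.contourArea(cv2.convexHull(c))
        p=plane(d,(x,y),z)
        if a/h>.9 and 400<p[0]<800 and -350<p[1]<400: print(n,(round(x),round(y)),int(a),p.round(1),"depth",depthpt(d,(x,y)).round(1))
if __name__=="__main__":
    import sys
    for n in sys.argv[1:]: caps(n)
E
python3 caps.py wrist top side
```

```text
wrist (280, 223) 3948 [502.9  98.   45. ] depth [502.9  98.1  45.2]
wrist (497, 3) 206 [630.9 247.5  45. ] depth [632.1 248.1  43. ]
wrist (295, 43) 6589 [507.5 221.3  45. ] depth [507.6 221.4  44.2]
top (151, 239) 191 [548.6 328.8  45. ] depth [547.2 325.6  54.6]
top (173, 206) 336 [632.  271.7  45. ] depth [632.5 272.3  42.8]
side (360, 291) 842 [ 637.5 -228.5   45. ] depth [ 632.6 -235.6   53.7]
side (239, 211) 285 [502.6  96.1  45. ] depth [502.4  95.5  45.5]
side (223, 183) 192 [503.3 220.7  45. ] depth [502.8 218.7  46.4]
side (264, 162) 191 [630.3 272.   45. ] depth [629.9 270.9  45.7]
```

Request:
{"api": "move_arm", "payload": {
  "deltas": [
    [[0.06,0,0.6],0,0],
    [[0.06,0,0.6],0,0],
    [[0,0,0.6],0,0],
    [[0,0,0.05],0,0],
    [[0,0,0.05],0,0],
    [[0,0,0],0,0]
  ]
}}

```text
time_s: 3.9
tool_pos: [501.7, 99.2, 44.9]
ee_rot: [-2.183, -2.259, 0.0]
force: [-0.2, -0.0, 0.2]
finger_gap: -0.2
```

Request:
{"api": "move_arm", "payload": {
  "deltas": [
    [[0,0,0.05],0,0],
    [[0,0,0.05],0,0],
    [[0,0,0.04],0,0],
    [[0,0,0],0,0]
  ]
}}

```text
time_s: 4.23
tool_pos: [502.5, 99.0, 40.6]
ee_rot: [2.183, 2.258, 0.003]
force: [-1.3, 0.4, 6.2]
finger_gap: -0.1
```

Request:
{"api": "move_arm", "payload": {
  "deltas": [
    [[0,0,0.05],0,0],
    [[0,0,0.05],0,0],
    [[0,0,0],0,0]
  ]
}}

```text
time_s: 4.48
tool_pos: [502.6, 99.1, 40.2]
ee_rot: [2.184, 2.258, 0.007]
force: [-7.2, 0.2, 35.0]
finger_gap: 0.0
```

Request:
{"api": "move_arm", "payload": {
  "deltas": [
    [[0,0,-0.1],0,0],
    [[0,0,-0.4],0,0],
    [[0,0,-0.5],0,0],
    [[0,0,0],0,0]
  ]
}}

```text
time_s: 4.82
tool_pos: [504.3, 99.0, 78.6]
ee_rot: [2.181, 2.255, 0.01]
force: [1.1, -0.0, -0.1]
finger_gap: 0.1
```

```bash
python3 go.py 507.5 220.5 50; python3 caps.py wrist
```

```text
t 4.82 p [504.3  99.   78.6] yt ang 0.0331 zt [ 0.008  0.002 -1.   ] F [ 1.1 -0.  -0.1] gap 0.1 j7 0.06
tool units [3.03 0.17 0.72]
wrist (292, 41) 8607 [507.6 218.   45. ] depth [507.7 218.2  44.1]
```

Request:
{"api": "move_arm", "payload": {
  "deltas": [
    [[0.9,0.04,0],0,0],
    [[0.9,0.04,0],0,0],
    [[0.9,0.04,0],0,0],
    [[0.33,0,0],0,0],
    [[0,0,0.4],0,0],
    [[0,0,0.35],0,0],
    [[0,0,0.05],0,0],
    [[0,0,0.05],0,0],
    [[0,0,0.05],0,0],
    [[0,0,0.05],0,0],
    [[0,0,0.05],0,0],
    [[0,0,0],0,0]
  ]
}}

```text
time_s: 5.87
tool_pos: [502.1, 221.4, 40.2]
ee_rot: [-2.181, -2.256, -0.004]
force: [-7.9, 0.9, 34.6]
finger_gap: 0.1
```

Request:
{"api": "move_arm", "payload": {
  "deltas": [
    [[0,0,0.04],0,0],
    [[0,0,0],0,0]
  ]
}}

```text
time_s: 6.03
tool_pos: [502.1, 221.5, 40.1]
ee_rot: [-2.181, -2.255, -0.005]
force: [-11.2, 0.3, 45.3]
finger_gap: -0.1
```

Request:
{"api": "move_arm", "payload": {
  "deltas": [
    [[0,0,-0.15],0,0],
    [[0,0,-0.4],0,0],
    [[0,0,-0.5],0,0],
    [[0,0,0],0,0]
  ]
}}

```text
time_s: 6.37
tool_pos: [504.7, 219.6, 78.7]
ee_rot: [2.184, 2.255, 0.008]
force: [0.3, -0.5, 0.1]
finger_gap: 0.1
```

```bash
python3 go.py 631.5 272 48; python3 caps.py wrist
```

```text
t 6.37 p [504.7 219.6  78.7] yt ang 0.032 zt [ 0.006  0.002 -1.   ] F [ 0.3 -0.5  0.1] gap 0.1 j7 -0.14
tool units [1.21 3.21 0.79]
wrist (278, 369) 195 [507.2 122.5  45. ] depth [507.4 117.7  40.3]
wrist (283, 239) 4595 [507.  227.8  45. ] depth [507.2 225.9  40.6]
wrist (493, 169) 7221 [629.3 275.7  45. ] depth [630.3 275.5  43.6]
wrist (365, 67) 7597 [547.4 327.8  45. ] depth [544.4 326.2  56.3]
```

Tin 2's cap is home, with its top at z≈40. Third tin next; the opened tin is well clear.

Request:
{"api": "move_arm", "payload": {
  "deltas": [
    [[0.34,0.81,0],0,0],
    [[0.3,0.8,0],0,0],
    [[0.3,0.8,0],0,0],
    [[0.3,0.76,0],0,0],
    [[0,0,0.4],0,0],
    [[0,0,0.35],0,0],
    [[0,0,0.05],0,0],
    [[0,0,0.05],0,0],
    [[0,0,0.05],0,0],
    [[0,0,0.05],0,0],
    [[0,0,0],0,0]
  ]
}}

```text
time_s: 7.33
tool_pos: [627.4, 273.0, 40.5]
ee_rot: [-2.185, -2.257, -0.0]
force: [-4.4, -1.3, 14.9]
finger_gap: -0.1
```

Request:
{"api": "move_arm", "payload": {
  "deltas": [
    [[0,0,0.04],0,0],
    [[0,0,0],0,0]
  ]
}}

```text
time_s: 7.5
tool_pos: [627.5, 273.0, 40.5]
ee_rot: [-2.185, -2.257, -0.001]
force: [-6.0, -1.0, 21.5]
finger_gap: -0.3
```

Request:
{"api": "move_arm", "payload": {
  "deltas": [
    [[0,0,-0.15],0,0],
    [[0,0,-0.4],0,0],
    [[0,0,-0.6],0,1],
    [[0,0,-0.2],0,1],
    [[0,0,0],0,1],
    [[0,0,0],0,1],
    [[0,0,0],0,1],
    [[0,0,0],0,1],
    [[0,0,0],0,1],
    [[0,0,0],0,1]
  ]
}}

```text
time_s: 8.33
tool_pos: [627.2, 273.6, 88.6]
ee_rot: [-2.184, -2.258, 0.003]
force: [-0.6, -0.4, 1.0]
finger_gap: 85.6
```

```bash
sed -i 's/z=45/z=41/' caps.py; python3 caps.py wrist side;python3 go.py 631 272.5 10; python3 - <<'E'
from h import *
cv2.imwrite("pics/w2.png",grab("wrist")["image"])
E
```

```text
wrist (115, 410) 582 [492.3 112.7  41. ] depth [492.  112.2  40.6]
wrist (111, 297) 3421 [505.6 225.5  41. ] depth [505.2 225.   40.3]
wrist (284, 239) 4886 [630.3 275.8  41. ] depth [630.3 275.5  40.4]
wrist (139, 166) 1656 [537.4 322.8  41. ] depth [544.8 325.8  57.2]
side (259, 326) 5036 [ 427.7 -233.2   41. ] depth [ 421.9 -250.    61.8]
side (357, 286) 984 [ 639.4 -212.3   41. ] depth [ 632.7 -222.3   52.9]
side (239, 213) 278 [501.8  95.6  41. ] depth [501.3  93.7  42.5]
side (225, 184) 220 [506.8 220.4  41. ] depth [505.8 216.5  43.8]
side (263, 163) 184 [628.7 273.9  41. ] depth [627.6 270.8  43.1]
t 8.43 p [627.5 273.7  89. ] yt ang 0.0333 zt [-0.001 -0.    -1.   ] F [-0.1 -0.4  0.3] gap 85.7 j7 -0.19
tool units [-0.03  0.09  1.98]
```

View pics/w2.png

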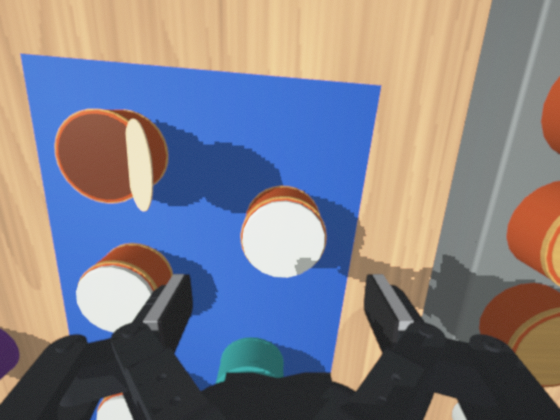

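Request:
{"api": "move_arm", "payload": {
  "deltas": [
    [[0,0.08,0.5],0,1],
    [[0,0,0.8],0,1],
    [[0,0,0.8],0,1],
    [[0,0,0],0,1],
    [[0,0,0],0,0],
    [[0,0,0],0,0],
    [[0,0,0],0,0],
    [[0,0,0],0,0],
    [[0,0,0],0,0],
    [[0,0,0],0,0]
  ],
  "grip_force": 40
}}

```text
time_s: 9.32
tool_pos: [632.5, 274.4, 8.1]
ee_rot: [2.183, 2.257, 0.006]
force: [1.0, 0.4, 6.8]
finger_gap: 58.8
```

Request:
{"api": "move_arm", "payload": {
  "deltas": [
    [[0,0,-0.5],0,0],
    [[0,0,-0.9],0,0],
    [[0,0,-0.9],0,0],
    [[0,0,-0.9],0,0],
    [[0,0,0],0,0]
  ]
}}

```text
time_s: 9.73
tool_pos: [635.9, 275.2, 142.8]
ee_rot: [2.179, 2.253, 0.023]
force: [2.3, 1.0, 0.1]
finger_gap: 58.6
```

```bash
python3 go.py 554.3 -282 130
```

```text
t 9.73 p [635.9 275.2 142.8] yt ang 0.0333 zt [ 0.015  0.006 -1.   ] F [2.3 1.  0.1] gap 58.6 j7 -0.21
tool units [-13.86  -2.51   0.21]
```

Request:
{"api": "move_arm", "payload": {
  "deltas": [
    [[-0.4,-0.06,0],0,0],
    [[-0.77,-0.14,0],0,0],
    [[-0.77,-0.14,0],0,0],
    [[-0.77,-0.14,0],0,0],
    [[-0.77,-0.14,0],0,0],
    [[-0.77,-0.14,0],0,0],
    [[-0.77,-0.14,0],0,0],
    [[-0.77,-0.14,0],0,0],
    [[-0.77,-0.14,0],0,0],
    [[-0.77,-0.14,0],0,0],
    [[-0.77,-0.14,0],0,0],
    [[-0.77,-0.14,0],0,0],
    [[-0.77,-0.14,0],0,0],
    [[-0.77,-0.14,0],0,0],
    [[-0.77,-0.14,0],0,0],
    [[-0.77,-0.14,0],0,0],
    [[-0.77,-0.14,0],0,0],
    [[-0.77,-0.14,0],0,0],
    [[-0.37,-0.07,0],0,0],
    [[0,0,0],0,0]
  ]
}}

```text
time_s: 11.4
tool_pos: [546.1, -290.3, 133.7]
ee_rot: [2.192, 2.247, -0.007]
force: [-0.9, -1.4, -1.6]
finger_gap: 58.6
```

```bash
python3 go.py 554.3 -282 35; python3 - <<'E'
from h import *
im=[grab(n)["image"] for n in("wrist","side")]
cv2.imwrite("pics/w3.png",cv2.resize(np.hstack(im),(800,300)))
E
```

```text
t 11.4 p [ 546.1 -290.3  133.7] yt ang 0.0245 zt [-0.001 -0.005 -1.   ] F [-0.9 -1.4 -1.6] gap 58.6 j7 0.66
tool units [0.21 0.21 2.47]
```

View pics/w3.png

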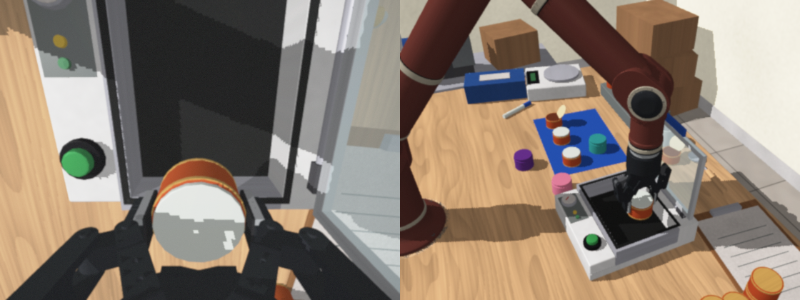

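Request:
{"api": "move_arm", "payload": {
  "deltas": [
    [[0.21,0.21,0],0.06,0],
    [[0,0,0.6],0,0],
    [[0,0,0],0,0],
    [[0,0,0],0,0]
  ]
}}

```text
time_s: 11.83
tool_pos: [557.1, -271.4, 108.4]
ee_rot: [-2.185, -2.251, 0.0]
force: [-0.5, 0.3, -1.1]
finger_gap: 58.7
```

```bash
python3 go.py 554.3 -282 35; python3 - <<'E'
from h import *
d=grab("wrist")
for c,s in blobs(d,(50,120,60),(75,255,255),200)[0]: print(c,plane(d,c,82).round(1),depthpt(d,c).round(1))
cv2.imwrite("pics/w4.png",d["image"])
E
```

```text
t 11.83 p [ 557.1 -271.4  108.4] yt ang 0.0297 zt [-0.003  0.003 -1.   ] F [-0.5  0.3 -1.1] gap 58.7 j7 0.64
tool units [-0.27 -0.07  1.83]
[ 75.73581452 266.88834655] [ 429.5 -283.    82. ] [ 429.5 -283.    82.1]
```

View pics/w4.png

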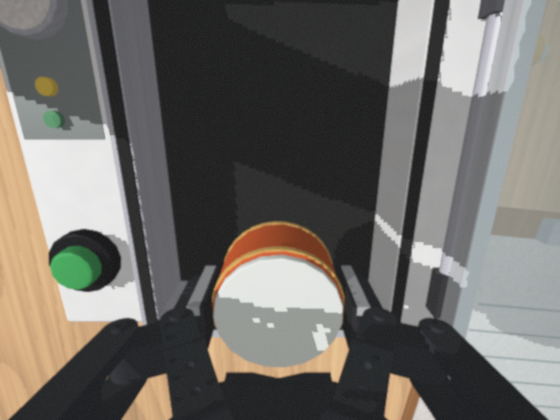

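Request:
{"api": "move_arm", "payload": {
  "deltas": [
    [[-0.24,-0.05,0],0,0],
    [[0,0,0.6],0,0],
    [[0,0,0.6],0,0],
    [[0,0,0.5],0,0],
    [[0,0,0.08],0,0],
    [[0,0,0],0,0],
    [[0,0,0],0,0]
  ]
}}

```text
time_s: 12.47
tool_pos: [556.1, -285.7, 39.8]
ee_rot: [2.191, 2.248, 0.0]
force: [0.2, 0.1, -0.9]
finger_gap: 58.5
```

```bash
python3 go.py 555 -281 33
```

```text
t 12.47 p [ 556.1 -285.7   39.8] yt ang 0.0255 zt [ 0.002 -0.002 -1.   ] F [ 0.2  0.1 -0.9] gap 58.5 j7 0.68
tool units [ 0.12 -0.03  0.17]
```

Request:
{"api": "move_arm", "payload": {
  "deltas": [
    [[0.08,0,0.08],0,0],
    [[0,0,0.06],0,0],
    [[0,0,0.05],0,0],
    [[0,0,0],0,0],
    [[0,0,0],0,0]
  ]
}}

```text
time_s: 12.88
tool_pos: [556.2, -281.0, 33.1]
ee_rot: [2.19, 2.25, 0.003]
force: [-2.3, 1.9, 6.9]
finger_gap: 58.9
```

Floor contact at 6.9 N. Releasing, then retracting straight up.

Request:
{"api": "move_arm", "payload": {
  "deltas": [
    [[0,0,0],0,0.9],
    [[0,0,0],0,0.9],
    [[0,0,0],0,0.9],
    [[0,0,0],0,0.9],
    [[0,0,-0.3],0,0.9],
    [[0,0,-0.6],0,0.9],
    [[0,0,-0.8],0,0.9],
    [[0,0,-0.8],0,0.9],
    [[0,0,0],0,0.9],
    [[0,0,0],0,0.9]
  ]
}}

```text
time_s: 13.72
tool_pos: [556.7, -282.3, 134.0]
ee_rot: [2.188, 2.246, 0.003]
force: [-0.4, -0.4, -0.4]
finger_gap: 76.8
```

```bash
python3 caps.py side top; python3 go.py 503 96 140; python3 - <<'E'
from h import *
im=[grab(n)["image"] for n in("wrist","side")]
cv2.imwrite("pics/w5.png",cv2.resize(np.hstack(im),(800,300)))
E
```

```text
side (336, 316) 596 [ 566.7 -264.1   41. ] depth [ 554.3 -284.6   67.9]
side (373, 307) 248 [ 642.3 -271.1   41. ] depth [ 634.3 -281.8   55.2]
side (239, 213) 283 [502.   95.2  41. ] depth [501.7  94.2  41.8]
side (225, 184) 232 [506.7 220.3  41. ] depth [506.3 218.9  42. ]
top (194, 252) 392 [507.7 219.2  41. ] depth [507.8 219.4  39.9]
top (242, 251) 401 [502.5  95.2  41. ] depth [502.5  95.2  41.1]
top (151, 239) 204 [548.5 328.7  41. ] depth [546.2 323.6  56.3]
top (388, 221) 373 [ 560.4 -290.3   41. ] depth [ 556.4 -282.9   65.7]
t 13.82 p [ 554.8 -280.9  130.8] yt ang 0.0261 zt [-0.001  0.001 -1.   ] F [-0.7 -0.3 -0.5] gap 77.0 j7 0.65
tool units [ 9.45 -1.05 -0.22]
```

View pics/w5.png

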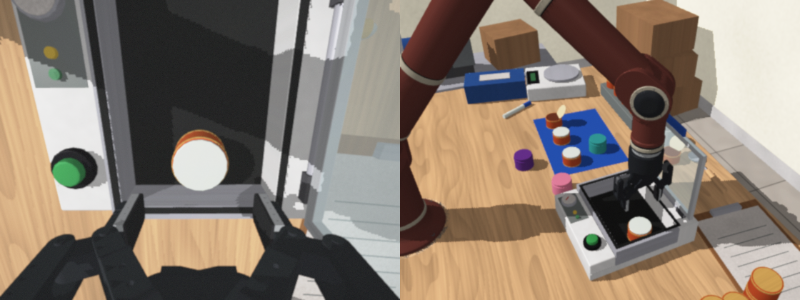

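Request:
{"api": "move_arm", "payload": {
  "deltas": [
    [[0.4,-0.04,0],0,0.9],
    [[0.78,-0.09,0],0,0.9],
    [[0.78,-0.09,0],0,0.9],
    [[0.78,-0.09,0],0,0.9],
    [[0.78,-0.09,0],0,0.9],
    [[0.78,-0.09,0],0,0.9],
    [[0.78,-0.09,0],0,0.9],
    [[0.78,-0.09,0],0,1],
    [[0.78,-0.09,0],0,1],
    [[0.78,-0.09,0],0,1],
    [[0.78,-0.09,0],0,1],
    [[0.78,-0.09,0],0,1],
    [[0.4,-0.03,0],0,1],
    [[0.05,0,0.3],0,1],
    [[0,0,0],0,1],
    [[0,0,0],0,1],
    [[0,0,0],0,1]
  ]
}}

```text
time_s: 15.33
tool_pos: [502.9, 93.4, 118.5]
ee_rot: [2.194, 2.248, -0.002]
force: [-0.7, -0.2, -0.0]
finger_gap: 85.2
```

```bash
python3 caps.py wrist side; python3 go.py 502.5 95.5 7
```

```text
wrist (278, 220) 3900 [502.2  98.   41. ] depth [502.3  97.9  40.5]
wrist (291, 42) 6435 [507.5 220.7  41. ] depth [507.5 220.8  40.5]
side (335, 316) 582 [ 566.6 -263.9   41. ] depth [ 554.  -284.7   68.3]
side (360, 290) 845 [ 639.7 -224.7   41. ] depth [ 631.7 -236.5   55.4]
side (239, 213) 280 [501.9  95.4  41. ] depth [501.5  94.1  42.1]
t 15.43 p [503.3  93.4 119. ] yt ang 0.0239 zt [ 0.    -0.001 -1.   ] F [ 0.5  0.4 -0.4] gap 85.1 j7 0.05
tool units [ 0.06 -0.02  2.8 ]
```

Request:
{"api": "move_arm", "payload": {
  "deltas": [
    [[0.06,-0.01,0.5],0.08,1],
    [[0,0,0.8],0,1],
    [[0,0,0.8],0,1],
    [[0,0,0.6],0,1],
    [[0,0,0.05],0,1],
    [[0,0,0],0,0],
    [[0,0,0],0,0],
    [[0,0,0],0,0],
    [[0,0,0],0,0],
    [[0,0,0],0,0],
    [[0,0,0],0,0]
  ]
}}

```text
time_s: 16.35
tool_pos: [503.9, 97.1, 10.6]
ee_rot: [2.202, 2.238, 0.004]
force: [0.6, -0.6, 7.4]
finger_gap: 58.8
```

Request:
{"api": "move_arm", "payload": {
  "deltas": [
    [[0,0,-0.5],0,0],
    [[0,0,-0.9],0,0],
    [[0,0,-0.9],0,0],
    [[0,0,-0.8],0,0],
    [[0,0,0],0,0],
    [[0,0,0],0,0]
  ]
}}

```text
time_s: 16.85
tool_pos: [503.6, 97.5, 134.9]
ee_rot: [2.201, 2.238, 0.007]
force: [1.2, 0.2, -1.6]
finger_gap: 59.1
```

```bash
python3 go.py 553.5 -213 132
```

```text
t 16.85 p [503.6  97.5 134.9] yt ang 0.0169 zt [ 0.005  0.001 -1.   ] F [ 1.2  0.2 -1.6] gap 59.1 j7 0.03
tool units [-7.78  1.12  0.07]
```

Request:
{"api": "move_arm", "payload": {
  "deltas": [
    [[-0.4,0.06,0],-0.13,0],
    [[-0.78,0.11,0],0,0],
    [[-0.78,0.11,0],0,0],
    [[-0.78,0.11,0],0,0],
    [[-0.78,0.11,0],0,0],
    [[-0.78,0.12,0],0,0],
    [[-0.78,0.12,0],0,0],
    [[-0.78,0.12,0],0,0],
    [[-0.78,0.12,0],0,0],
    [[-0.78,0.12,0],0,0],
    [[-0.36,0.06,0],0,0],
    [[0,0,0.3],0,0],
    [[0,0,0.3],0,0],
    [[0,0,0],0,0],
    [[0,0,0],0,0],
    [[0,0,0],0,0]
  ]
}}

```text
time_s: 18.18
tool_pos: [558.6, -211.6, 108.5]
ee_rot: [-2.183, -2.257, 0.0]
force: [-0.0, -0.7, -0.7]
finger_gap: 58.7
```

```bash
python3 go.py 553.5 -213 36
```

```text
t 18.18 p [ 558.6 -211.6  108.5] yt ang 0.0332 zt [-0.001  0.001 -1.   ] F [-0.  -0.7 -0.7] gap 58.7 j7 0.57
tool units [-0.03 -0.13  1.81]
```

Request:
{"api": "move_arm", "payload": {
  "deltas": [
    [[-0.03,-0.13,0],0,0],
    [[0,0,0.6],0,0],
    [[0,0,0.6],0,0],
    [[0,0,0.45],0,0],
    [[0,0,0.08],0,0],
    [[0,0,0.06],0,0],
    [[0,0,0.05],0,0],
    [[0,0,0],0,0],
    [[0,0,0],0,0]
  ]
}}

```text
time_s: 18.93
tool_pos: [554.3, -214.3, 36.5]
ee_rot: [2.184, 2.255, 0.001]
force: [0.1, -0.1, -1.7]
finger_gap: 58.8
```

Request:
{"api": "move_arm", "payload": {
  "deltas": [
    [[0,0,0.05],0,0],
    [[0,0,0.03],0,0],
    [[0,0,0],0,0],
    [[0,0,0],0,0]
  ]
}}

```text
time_s: 19.27
tool_pos: [554.5, -214.4, 35.6]
ee_rot: [2.184, 2.255, 0.003]
force: [-3.3, 1.6, 14.1]
finger_gap: 58.8
```

Request:
{"api": "move_arm", "payload": {
  "deltas": [
    [[0,0,-0.03],0,0.9],
    [[0,0,0],0,0.9],
    [[0,0,0],0,0.9],
    [[0,0,0],0,0.9],
    [[0,0,-0.3],0,0.9],
    [[0,0,-0.6],0,0.9],
    [[0,0,-0.8],0,0.9],
    [[0,0,-0.8],0,0.9],
    [[0,0,0],0,0.9],
    [[0,0,0],0,0.9]
  ]
}}

```text
time_s: 20.1
tool_pos: [555.0, -214.7, 136.1]
ee_rot: [2.182, 2.253, 0.003]
force: [0.1, 1.4, -0.3]
finger_gap: 76.9
```

```bash
python3 caps.py side top; python3 go.py 507.5 220 135; python3 - <<'E'
from h import *
im=[grab(n)["image"] for n in("wrist","side")]
cv2.imwrite("pics/w6.png",cv2.resize(np.hstack(im),(800,300)))
E
```

```text
side (335, 316) 596 [ 566.6 -263.7   41. ] depth [ 554.8 -283.3   66.7]
side (319, 295) 270 [ 561.9 -205.7   41. ] depth [ 549.9 -227.9   67.4]
side (333, 255) 166 [ 636.9 -115.2   41. ] depth [ 629.3 -128.4   54.7]
side (225, 184) 223 [507.1 220.2  41. ] depth [506.5 218.   42.6]
top (194, 252) 391 [507.7 219.2  41. ] depth [507.8 219.6  39.3]
top (151, 239) 197 [548.8 329.4  41. ] depth [546.5 324.3  56.4]
t 20.2 p [ 553.  -213.5  133.1] yt ang 0.0322 zt [-0.001  0.    -1.   ] F [ 0.7 -0.8 -0.6] gap 77.0 j7 0.57
tool units [10.87 -0.79 -0.04]
```

View pics/w6.png

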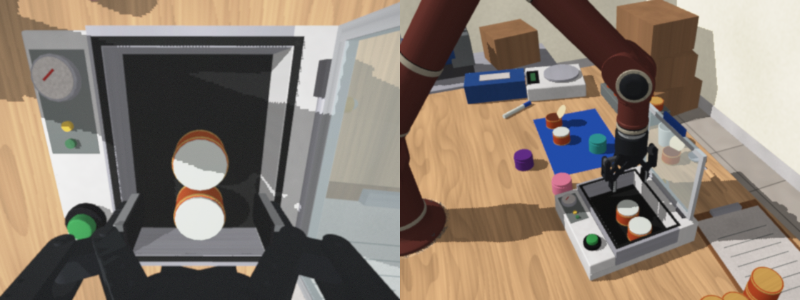

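Request:
{"api": "move_arm", "payload": {
  "deltas": [
    [[0.4,-0.04,0],0,0.9],
    [[0.78,-0.06,0],0,0.9],
    [[0.78,-0.06,0],0,0.9],
    [[0.78,-0.06,0],0,0.9],
    [[0.78,-0.06,0],0,0.9],
    [[0.78,-0.06,0],0,0.9],
    [[0.78,-0.06,0],0,1],
    [[0.78,-0.06,0],0,1],
    [[0.78,-0.06,0],0,1],
    [[0.78,-0.06,0],0,1],
    [[0.78,-0.06,0],0,1],
    [[0.78,-0.06,0],0,1],
    [[0.78,-0.05,0],0,1],
    [[0.78,-0.05,0],0,1],
    [[0.33,0,0],0,1],
    [[0,0,0.3],0,1],
    [[0,0,0],0,1],
    [[0,0,0],0,1],
    [[0,0,0],0,1]
  ]
}}

```text
time_s: 21.88
tool_pos: [507.8, 217.9, 121.0]
ee_rot: [2.188, 2.254, -0.002]
force: [0.1, 0.3, -0.2]
finger_gap: 85.0
```

```bash
python3 caps.py wrist side; python3 go.py 507 220 9
```

```text
wrist (278, 219) 3850 [507.1 222.5  41. ] depth [507.1 222.3  40.5]
wrist (342, 74) 4472 [546.9 327.5  41. ] depth [544.  325.8  56.2]
side (335, 316) 584 [ 566.5 -263.7   41. ] depth [ 554.1 -284.2   67.9]
side (318, 291) 494 [ 565.  -194.5   41. ] depth [ 552.5 -217.8   68.3]
side (235, 278) 212 [ 426.2 -102.6   41. ] depth [ 417.9 -132.3   71.5]
side (357, 286) 979 [ 639.4 -212.6   41. ] depth [ 631.5 -224.4   55.3]
side (225, 184) 218 [506.6 220.4  41. ] depth [505.9 217.6  43. ]
t 21.98 p [508.1 218.3 121.5] yt ang 0.0298 zt [ 0.    -0.001 -1.   ] F [0.3 1.5 0.8] gap 85.6 j7 -0.16
tool units [ 0.04 -0.03  2.81]
```

Request:
{"api": "move_arm", "payload": {
  "deltas": [
    [[0.05,-0.02,0.5],0,1],
    [[0,0,0.8],0,1],
    [[0,0,0.8],0,1],
    [[0,0,0.6],0,1],
    [[0,0,0.1],0,1],
    [[0,0,0],0,0],
    [[0,0,0],0,0],
    [[0,0,0],0,0],
    [[0,0,0],0,0],
    [[0,0,0],0,0],
    [[0,0,0],0,0]
  ]
}}

```text
time_s: 22.9
tool_pos: [508.1, 221.9, 11.0]
ee_rot: [2.185, 2.255, 0.005]
force: [0.5, -0.0, 7.1]
finger_gap: 58.6
```

Request:
{"api": "move_arm", "payload": {
  "deltas": [
    [[0,0,-0.5],0,0],
    [[0,0,-0.9],0,0],
    [[0,0,-0.9],0,0],
    [[0,0,-0.8],0,0],
    [[0,0,0],0,0],
    [[0,0,0],0,0]
  ]
}}

```text
time_s: 23.4
tool_pos: [507.6, 222.2, 135.3]
ee_rot: [2.184, 2.256, 0.007]
force: [0.3, 1.2, -2.4]
finger_gap: 58.4
```

```bash
python3 go.py 551 -145 132
```

```text
t 23.4 p [507.6 222.2 135.3] yt ang 0.0324 zt [ 0.004  0.002 -1.   ] F [ 0.3  1.2 -2.4] gap 58.4 j7 -0.16
tool units [-9.21  0.79  0.07]
```

Request:
{"api": "move_arm", "payload": {
  "deltas": [
    [[-0.4,0.04,0],0,0],
    [[-0.78,0.07,0],0,0],
    [[-0.78,0.07,0],0,0],
    [[-0.78,0.07,0],0,0],
    [[-0.78,0.07,0],0,0],
    [[-0.78,0.06,0],0,0],
    [[-0.78,0.06,0],0,0],
    [[-0.78,0.06,0],0,0],
    [[-0.78,0.06,0],0,0],
    [[-0.78,0.06,0],0,0],
    [[-0.78,0.06,0],0,0],
    [[-0.78,0.06,0],0,0],
    [[-0.23,0,0],0,0],
    [[0,0,0.3],0,0],
    [[0,0,0.3],0,0],
    [[0,0,0],0,0],
    [[0,0,0],0,0],
    [[0,0,0],0,0]
  ]
}}

```text
time_s: 24.9
tool_pos: [547.8, -145.0, 108.8]
ee_rot: [-2.184, -2.257, 0.001]
force: [-0.1, -0.7, -2.2]
finger_gap: 58.6
```

```bash
python3 go.py 551.5 -145 36
```

```text
t 24.9 p [ 547.8 -145.   108.8] yt ang 0.0329 zt [-0.001  0.    -1.   ] F [-0.1 -0.7 -2.2] gap 58.6 j7 0.48
tool units [-0.    0.09  1.82]
```

Request:
{"api": "move_arm", "payload": {
  "deltas": [
    [[0,0.09,0],0,0],
    [[0,0,0.6],0,0],
    [[0,0,0.6],0,0],
    [[0,0,0.45],0,0],
    [[0,0,0.08],0,0],
    [[0,0,0.06],0,0],
    [[0,0,0.05],0,0],
    [[0,0,0.04],0,0],
    [[0,0,0],0,0],
    [[0,0,0],0,0]
  ]
}}

```text
time_s: 25.73
tool_pos: [552.9, -145.9, 36.0]
ee_rot: [2.184, 2.255, 0.003]
force: [-1.3, 0.2, 6.6]
finger_gap: 58.3
```

Request:
{"api": "move_arm", "payload": {
  "deltas": [
    [[0,0,0],0,0.9],
    [[0,0,0],0,0.9],
    [[0,0,0],0,0.9],
    [[0,0,0],0,0.9],
    [[0,0,-0.3],0,0.9],
    [[0,0,-0.6],0,0.9],
    [[0,0,-0.8],0,0.9],
    [[0,0,-0.8],0,0.9],
    [[0,0,-0.5],0,0],
    [[0,0,0],0,0],
    [[0,0,0],0,0]
  ]
}}

```text
time_s: 26.65
tool_pos: [552.5, -145.8, 156.0]
ee_rot: [2.183, 2.255, 0.003]
force: [0.3, 0.2, -1.1]
finger_gap: 41.4
```

```bash
python3 go.py; python3 - <<'E'
from h import *
from caps import caps
caps("top",66);caps("side",66);caps("wrist",66)
d=grab("top");s=grab("side")
cv2.imwrite("pics/t7.png",cv2.resize(np.hstack([d["image"],s["image"]]),(800,300)))
for n,x in(("top",d),("side",s)):
  for c,st in blobs(x,(105,150,60),(130,255,255),100)[0]: print(n,"blue",c.round(1),st,depthpt(x,c).round(1))
E
```

```text
t 26.65 p [ 552.5 -145.8  156. ] yt ang 0.0321 zt [ 0.003 -0.001 -1.   ] F [ 0.3  0.2 -1.1] gap 41.4 j7 0.46
side (335, 316) 590 [ 555.  -282.8   66. ] depth [ 553.9 -284.5   68.2]
side (319, 292) 440 [ 552.6 -219.1   66. ] depth [ 552.2 -219.9   66.9]
side (368, 300) 498 [ 627.  -271.8   66. ] depth [ 633.2 -263.2   54.9]
wrist (279, 353) 2276 [ 555.1 -278.6   66. ] depth [ 555.1 -279.1   65.4]
wrist (361, 302) 441 [ 626.4 -218.5   66. ] depth [ 631.1 -228.    52.2]
wrist (278, 294) 2415 [ 552.8 -213.    66. ] depth [ 552.8 -213.6   65.2]
wrist (280, 221) 3487 [ 552.2 -144.6   66. ] depth [ 552.2 -144.7   65.5]
wrist (109, 202) 1521 [ 415.6 -132.9   66. ] depth [ 418.4 -131.4   70.8]
wrist (376, 187) 486 [ 625.7 -114.2   66. ] depth [ 627.6 -115.5   60.4]
top blue [381.3 148.4] [361 145  39   7 142] [ 664.4 -215.3  305.2]
top blue [199.7 236.3] [ 136  190  129   89 9124] [554.2 211.7   2.1]
top blue [ 31.6 321.2] [   0  272   66  106 4245] [363.  598.5  79.9]
side blue [63.8 77.6] [ 52  59  24  33 439] [192.3 920.7  88. ]
side blue [132.6 121.6] [  90   96   87   48 2893] [348.6 585.1  64.8]
side blue [241.6 199.1] [ 188  153  106   90 5758] [539.9 193.4   3.4]
side blue [384.2 173.1] [369 156  31  35 376] [ 663.3 -215.3  301.3]
```

View pics/t7.png

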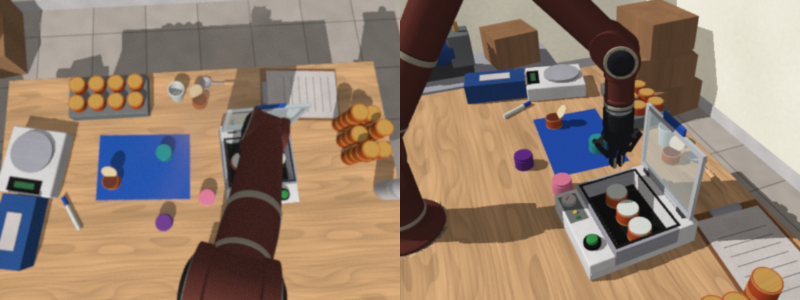

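All three capped tins stand in the tub: (552,-145), (553,-213) and (555,-280), cap tops at z≈65.4 (home is 65.5). The mat now holds only the opened and turquoise tins. Next I go over and behind the lid.

Request:
{"api": "move_arm", "payload": {
  "deltas": [
    [[0,0,-0.8],0,0],
    [[0,0,-0.8],0,0],
    [[0,0,-0.8],0,0],
    [[0,0,-0.8],0,0],
    [[0,0,-0.8],0,0],
    [[0,0,-0.8],0,0],
    [[0,0,0],0,0],
    [[0,0,0],0,0]
  ]
}}

```text
time_s: 27.57
tool_pos: [552.4, -145.9, 347.2]
ee_rot: [2.184, 2.255, 0.002]
force: [-0.3, -0.4, -0.8]
finger_gap: 0.3
```

```bash
python3 go.py 718 -207 350
```

```text
t 27.57 p [ 552.4 -145.9  347.2] yt ang 0.032 zt [ 0.003 -0.001 -1.   ] F [-0.3 -0.4 -0.8] gap 0.3 j7 0.39
tool units [-1.66  4.09 -0.06]
```

Request:
{"api": "move_arm", "payload": {
  "deltas": [
    [[-0.27,0.68,-0.01],0,0],
    [[-0.27,0.68,-0.01],0,0],
    [[-0.28,0.68,-0.01],0,0],
    [[-0.28,0.68,-0.01],0,0],
    [[-0.28,0.68,-0.01],0,0],
    [[-0.28,0.69,-0.01],0,0],
    [[0,0,0],0,0],
    [[0,0,0],0,0],
    [[0,0,0],0,0]
  ]
}}

```text
time_s: 28.32
tool_pos: [716.6, -206.5, 346.0]
ee_rot: [-2.183, -2.253, 0.003]
force: [-1.0, 0.3, 0.6]
finger_gap: 0.1
```

```bash
python3 go.py 718 -207 275; python3 - <<'E'
from h import *
im=[grab(n)["image"] for n in("wrist","side")]
cv2.imwrite("pics/w8.png",cv2.resize(np.hstack(im),(800,300)))
E
```

```text
t 28.32 p [ 716.6 -206.5  346. ] yt ang 0.0315 zt [-0.004  0.001 -1.   ] F [-1.   0.3  0.6] gap 0.1 j7 0.41
tool units [-0.01  0.04  1.78]
```

View pics/w8.png

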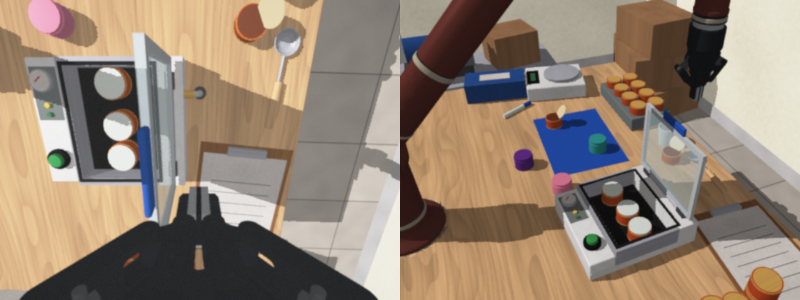

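Request:
{"api": "move_arm", "payload": {
  "deltas": [
    [[-0.1,0,0.5],0,0],
    [[0,0,0.6],0,0],
    [[0,0,0.5],0,0],
    [[0,0,0],0,0],
    [[0,-0.3,0],0,0],
    [[0,-0.3,0],0,0],
    [[0,0,0],0,0]
  ]
}}

```text
time_s: 29.0
tool_pos: [691.8, -212.1, 287.8]
ee_rot: [2.186, 2.254, 0.001]
force: [0.7, -0.5, 0.3]
finger_gap: 0.2
```

```bash
python3 go.py 628 -211 275
```

```text
t 29.0 p [ 691.8 -212.1  287.8] yt ang 0.0307 zt [ 0.002 -0.001 -1.   ] F [ 0.7 -0.5  0.3] gap 0.2 j7 0.45
tool units [ 0.08 -1.6   0.32]
```

Request:
{"api": "move_arm", "payload": {
  "deltas": [
    [[0,-0.3,0.04],0,0],
    [[0,-0.3,0.06],0,0],
    [[0,-0.3,0.06],0,0],
    [[0,-0.3,0.06],0,0],
    [[0,-0.3,0.08],0,0],
    [[0,0,0],0,0]
  ]
}}

```text
time_s: 29.5
tool_pos: [633.8, -213.3, 275.6]
ee_rot: [2.183, 2.253, 0.005]
force: [1.0, -0.4, 0.8]
finger_gap: -0.1
```

```bash
python3 go.py 567 -212 262; python3 - <<'E'
from h import *
im=[grab(n)["image"] for n in("wrist","side")]
cv2.imwrite("pics/w9.png",cv2.resize(np.hstack(im),(800,300)))
E
```

```text
t 29.5 p [ 633.8 -213.3  275.6] yt ang 0.0316 zt [ 0.005 -0.    -1.   ] F [ 1.  -0.4  0.8] gap -0.1 j7 0.49
tool units [ 0.09 -1.67  0.33]
```

View pics/w9.png

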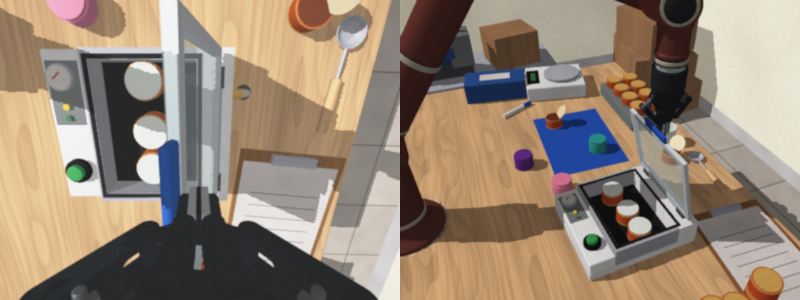

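Request:
{"api": "move_arm", "payload": {
  "deltas": [
    [[0,-0.28,0.03],0,0],
    [[0,-0.28,0.04],0,0],
    [[0.02,-0.28,0.05],0,0],
    [[0.02,-0.28,0.06],0,0],
    [[0.02,-0.28,0.07],0,0],
    [[0.02,-0.28,0.08],0,0],
    [[0,0,0],0,0]
  ]
}}

```text
time_s: 30.18
tool_pos: [565.9, -212.3, 259.4]
ee_rot: [-2.186, -2.256, -0.0]
force: [-0.6, 0.1, 0.8]
finger_gap: -0.2
```

```bash
python3 go.py 516 -213 221
```

```text
t 30.18 p [ 565.9 -212.3  259.4] yt ang 0.0315 zt [-0.  0. -1.] F [-0.6  0.1  0.8] gap -0.2 j7 0.53
tool units [ 0.02 -1.25  0.96]
```

```bash
python3 - <<'E'
from h import *
im=[grab(n)["image"] for n in("wrist","side")]
cv2.imwrite("pics/w10.png",cv2.resize(np.hstack(im),(800,300)))
E
```

```text
(no output)
```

View pics/w10.png

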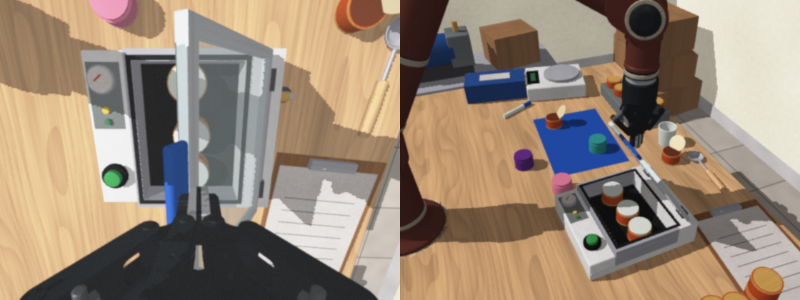

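Lid swinging down as planned, with the finger on its outer face. Continuing the arc.

Request:
{"api": "move_arm", "payload": {
  "deltas": [
    [[0,-0.26,0.14],0,0],
    [[0,-0.26,0.16],0,0],
    [[0,-0.25,0.2],0,0],
    [[0,-0.24,0.22],0,0],
    [[0,-0.24,0.24],0,0],
    [[0,-0.2,0.26],0,0],
    [[0,-0.2,0.27],0,0],
    [[0,-0.18,0.28],0,0],
    [[0,0,0],0,0]
  ]
}}

```text
time_s: 31.03
tool_pos: [491.9, -214.5, 187.0]
ee_rot: [-2.184, -2.253, 0.003]
force: [-0.8, -0.2, -0.2]
finger_gap: 0.0
```

```bash
python3 go.py 470 -214 150; python3 - <<'E'
from h import *
im=[grab(n)["image"] for n in("wrist","side")]
cv2.imwrite("pics/w11.png",cv2.resize(np.hstack(im),(800,300)))
E
```

```text
t 31.03 p [ 491.9 -214.5  187. ] yt ang 0.0315 zt [-0.004  0.001 -1.   ] F [-0.8 -0.2 -0.2] gap 0.0 j7 0.61
tool units [ 0.03 -0.54  0.93]
```

View pics/w11.png

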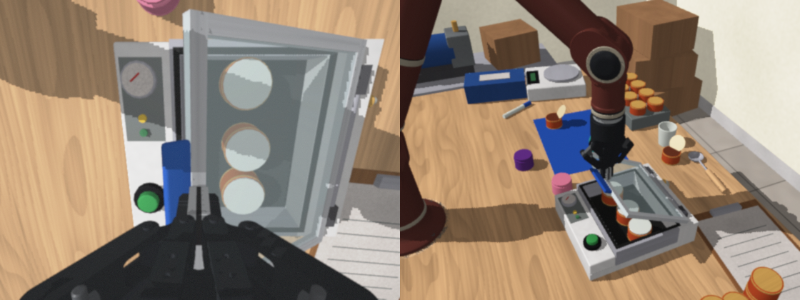

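Request:
{"api": "move_arm", "payload": {
  "deltas": [
    [[0,-0.15,0.3],0,0],
    [[0,-0.15,0.32],0,0],
    [[0,-0.15,0.34],0,0],
    [[0,-0.14,0.34],0,0],
    [[0,-0.12,0.32],0,0],
    [[0,-0.1,0.3],0,0],
    [[0,-0.06,0.26],0,0],
    [[0,0,0],0,0],
    [[0,0,0],0,0]
  ]
}}

```text
time_s: 31.88
tool_pos: [459.0, -215.9, 101.4]
ee_rot: [-2.185, -2.257, 0.0]
force: [-0.2, 0.3, -0.1]
finger_gap: 0.0
```

```bash
python3 go.py 451 -215 88; python3 - <<'E'
from h import *
im=[grab(n)["image"] for n in("wrist","side")]
cv2.imwrite("pics/w12.png",cv2.resize(np.hstack(im),(800,300)))
E
```

```text
t 31.88 p [ 459.  -215.9  101.4] yt ang 0.0325 zt [-0.  0. -1.] F [-0.2  0.3 -0.1] gap 0.0 j7 0.69
tool units [ 0.03 -0.2   0.33]
```

View pics/w12.png

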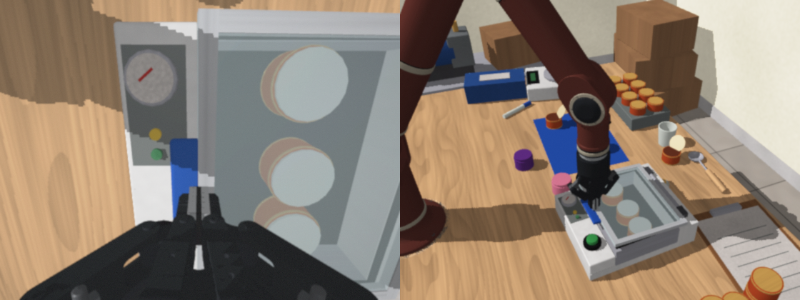

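Request:
{"api": "move_arm", "payload": {
  "deltas": [
    [[0,-0.2,0],0,0],
    [[0,0,0.1],0,0],
    [[0,0,0.1],0,0],
    [[0,0,0.08],0,0],
    [[0,0,0.06],0,0],
    [[0,0,0.05],0,0],
    [[0,0,0],0,0]
  ]
}}

```text
time_s: 32.57
tool_pos: [449.5, -216.2, 85.4]
ee_rot: [-2.185, -2.255, 0.001]
force: [-2.4, -0.4, 2.5]
finger_gap: -0.1
```

Request:
{"api": "move_arm", "payload": {
  "deltas": [
    [[0,0,0.05],0,0],
    [[0,0,0.03],0,0],
    [[0,0,0],0,0],
    [[0,0,0],0,0]
  ]
}}

```text
time_s: 32.9
tool_pos: [449.6, -216.3, 82.9]
ee_rot: [-2.186, -2.256, 0.001]
force: [-3.8, -0.5, 7.9]
finger_gap: -0.2
```

Request:
{"api": "move_arm", "payload": {
  "deltas": [
    [[0,0,0.05],0,0],
    [[0,0,0],0,0],
    [[0,0,0],0,0]
  ]
}}

```text
time_s: 33.15
tool_pos: [449.6, -216.4, 81.5]
ee_rot: [-2.186, -2.256, 0.0]
force: [-3.3, 0.1, 12.9]
finger_gap: -0.0
```

Request:
{"api": "move_arm", "payload": {
  "deltas": [
    [[0,0,0.05],0,0],
    [[0,0,0],0,0],
    [[0,0,0],0,0]
  ]
}}

```text
time_s: 33.4
tool_pos: [449.7, -216.5, 80.2]
ee_rot: [-2.186, -2.256, -0.0]
force: [-6.2, 0.9, 17.8]
finger_gap: 0.2
```

```bash
python3 - <<'E'
from h import *
w=grab("wrist");s=grab("side")
cv2.imwrite("pics/w13.png",np.hstack([cv2.resize(w["image"][150:420,120:400],(400,386)),cv2.resize(s["image"][200:400,180:400],(400,386))]))
for n,x in(("w",w),("s",s)):
  for c,st in blobs(x,(105,150,60),(130,255,255),100)[0]: print(n,"blue",c.round(1),st,depthpt(x,c).round(1))
E
python3 go.py
```

```text
w blue [273.8 228.3] [ 256  195   38   76 2453] [ 446.2 -188.1   80.5]
s blue [67.  79.2] [ 57  68  19  23 257] [200.5 921.6  80.7]
s blue [132.6 121.6] [  90   96   87   48 2895] [348.5 583.1  65.9]
s blue [220.3 204.8] [ 188  166   56   77 2558] [483.6 191.1   3.2]
s blue [298.4 210.8] [287 179  32  53 875] [652.3  97.    3. ]
s blue [268.5 308.6] [255 291  25  30 221] [ 445.6 -236.5   82.5]
t 33.5 p [ 449.7 -216.5   80.2] yt ang 0.0313 zt [-0.  0. -1.] F [-5.4  0.3 17.9] gap -0.0 j7 0.72
```

View pics/w13.png

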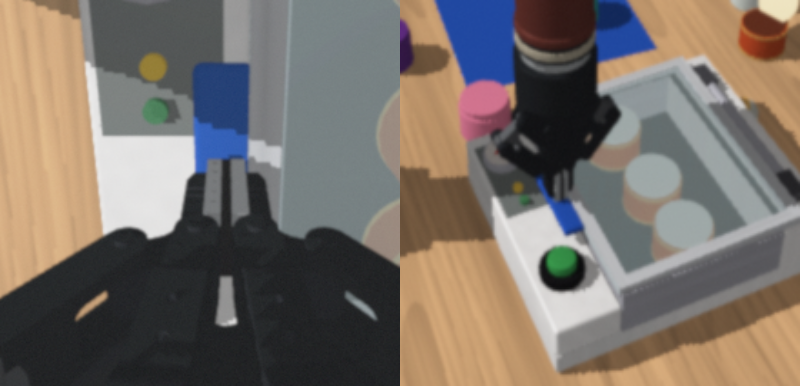

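Request:
{"api": "move_arm", "payload": {
  "deltas": [
    [[0,0,-0.2],0,0],
    [[0,0,-0.4],0,0],
    [[0,0,-0.6],0,0],
    [[0,0,-0.6],0,0],
    [[0,0,0],0,0],
    [[0,0,0],0,0]
  ]
}}

```text
time_s: 34.0
tool_pos: [451.5, -216.2, 151.3]
ee_rot: [2.183, 2.255, 0.002]
force: [-0.6, -0.2, -0.8]
finger_gap: 0.2
```

```bash
python3 go.py; python3 - <<'E'
from h import *
w=grab("wrist");s=grab("side")
cv2.imwrite("pics/w14.png",np.hstack([cv2.resize(w["image"],(400,300)),cv2.resize(s["image"][200:400,140:407],(400,300))]))
for n,x in(("w",w),("s",s)):
  b,m=blobs(x,(105,150,60),(130,255,255),100)
  for c,st in b:
    p=depthpt(x,c)
    if 420<p[0]<480 and p[2]<150:
      print(n,c,p)
      ys,xs=np.nonzero(m[st[1]:st[1]+st[3],st[0]:st[0]+st[2]])
      Z=np.array([depthpt(x,(a+st[0],b_+st[1])) for a,b_ in zip(xs,ys)]);print(np.percentile(Z[:,2],[10,50,90]),Z.min(0),Z.max(0))
E
```

```text
t 34.0 p [ 451.5 -216.2  151.3] yt ang 0.0327 zt [ 0.003 -0.001 -1.   ] F [-0.6 -0.2 -0.8] gap 0.2 j7 0.67
w [272.41685546 215.34164024] [ 446.75621736 -204.12740141   83.62357108]
[83.05928893 83.48191982 83.83544157] [ 437.1614652  -248.73002019   81.60998415] [ 456.66406859 -171.54519694  157.38445303]
s [265.89002558 301.39130435] [ 446.76971192 -220.52069833   84.55449516]
[83.50569006 85.27168    86.14342808] [ 436.9685348  -261.15222772   64.12346458] [ 457.10557447 -175.46025418   87.06472437]
```

View pics/w14.png

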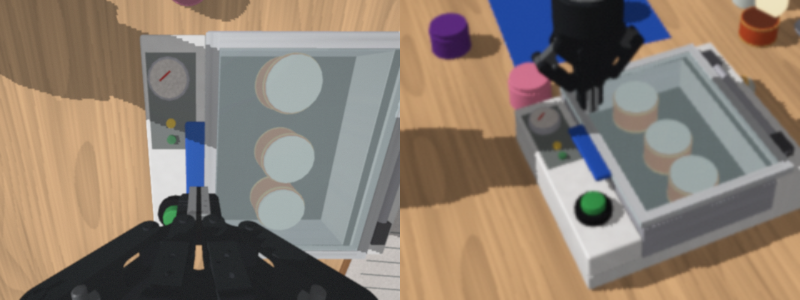

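```bash
python3 go.py 428 -285 105; python3 - <<'E'
from h import *
for n in("wrist","side"):
  d=grab(n)
  for c,s in blobs(d,(50,120,60),(75,255,255),60)[0]: print(n,c,s[4],plane(d,c,82).round(1),depthpt(d,c).round(1))
E
```

```text
t 34.1 p [ 450.  -215.4  149.6] yt ang 0.0325 zt [-0.001  0.001 -1.   ] F [ 0.   1.  -0.3] gap 0.1 j7 0.67
tool units [-1.72 -0.6   1.11]
wrist [238.125      301.73717949] 312 [ 418.9 -278.5   82. ] [ 419.  -278.2   82.5]
side [185.81538462 107.38461538] 65 [504.7 580.8  82. ] [511.9 616.4  64.1]
side [268.19323671 335.14492754] 207 [ 423.8 -290.8   82. ] [ 423.4 -291.9   83.3]
```

Request:
{"api": "move_arm", "payload": {
  "deltas": [
    [[-0.6,-0.2,0.3],0,0],
    [[-0.6,-0.2,0.3],0,0],
    [[-0.54,-0.22,0.3],0,0],
    [[0,0,0.2],0,0],
    [[0,0,0],0,0],
    [[0,0,0],0,0]
  ]
}}

```text
time_s: 34.7
tool_pos: [427.4, -285.2, 105.4]
ee_rot: [-2.183, -2.255, -0.0]
force: [-0.1, -0.2, -0.0]
finger_gap: -0.2
```

```bash
python3 go.py 427 -286 84; python3 - <<'E'
from h import *
s=grab("side");t=grab("top")
cv2.imwrite("pics/w15.png",np.hstack([cv2.resize(s["image"][250:380,200:340],(400,372)),cv2.resize(t["image"][200:330,300:440],(400,372))]))
E
```

```text
t 34.7 p [ 427.4 -285.2  105.4] yt ang 0.0325 zt [-0.002  0.002 -1.   ] F [-0.1 -0.2 -0. ] gap -0.2 j7 0.83
tool units [-0.02 -0.01  0.53]
```

View pics/w15.png

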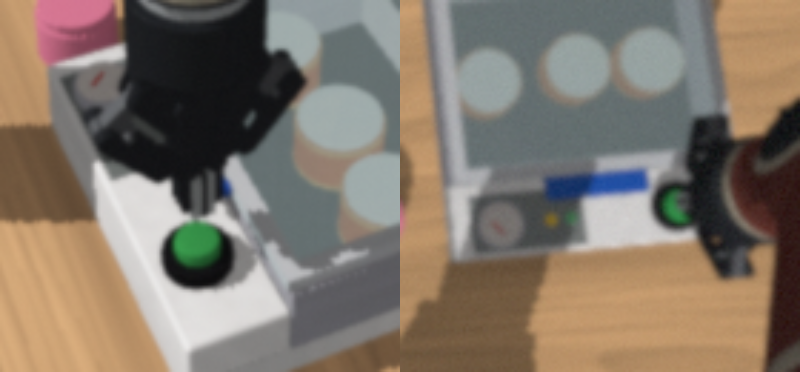

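Request:
{"api": "move_arm", "payload": {
  "deltas": [
    [[0,0,0.3],0,0],
    [[0,0,0.2],0,0],
    [[0,0,0.08],0,0],
    [[0,0,0.05],0,0],
    [[0,0,0.05],0,0],
    [[0,0,0],0,0],
    [[0,0,0],0,0]
  ]
}}

```text
time_s: 35.38
tool_pos: [428.0, -285.8, 79.6]
ee_rot: [-2.185, -2.257, -0.001]
force: [0.3, 2.0, 3.4]
finger_gap: 0.1
```

Request:
{"api": "move_arm", "payload": {
  "deltas": [
    [[0,0,0.05],0,0],
    [[0,0,0.03],0,0],
    [[0,0,0],0,0],
    [[0,0,0],0,0]
  ]
}}

```text
time_s: 35.72
tool_pos: [428.1, -286.2, 76.3]
ee_rot: [2.185, 2.257, 0.001]
force: [0.6, 2.4, 3.9]
finger_gap: 0.1
```

Request:
{"api": "move_arm", "payload": {
  "deltas": [
    [[0,0,0.05],0,0],
    [[0,0,0.04],0,0],
    [[0,0,0],0,0],
    [[0,0,0],0,0]
  ]
}}

```text
time_s: 36.05
tool_pos: [428.2, -286.2, 75.7]
ee_rot: [2.185, 2.256, 0.003]
force: [-3.7, 5.9, 27.7]
finger_gap: 0.0
```

Hard stop at z≈75.7 with 27.7 N: the button is fully in. Releasing and backing off, then checking everything.

Request:
{"api": "move_arm", "payload": {
  "deltas": [
    [[0,0,-0.2],0,0],
    [[0,0,-0.5],0,0],
    [[0,0,-0.8],0,0],
    [[0,0,-0.8],0,0],
    [[0,0,-0.8],0,0],
    [[0,0,-0.8],0,0],
    [[0.6,-0.2,-0.6],0,0],
    [[0.8,0,-0.2],0,0],
    [[0.8,0,0],0,0],
    [[0.8,0,0],0,0],
    [[0.8,0,0],0,0],
    [[0.8,0,0],0,0],
    [[0,0,0],0,0],
    [[0,0,0],0,0],
    [[0,0,0],0,0]
  ]
}}

```text
time_s: 37.3
tool_pos: [414.0, -104.1, 260.4]
ee_rot: [2.186, 2.254, -0.001]
force: [0.6, -0.7, -0.4]
finger_gap: -0.3
```

```bash
python3 go.py; python3 - <<'E'
from h import *
s=grab("side");t=grab("top")
cv2.imwrite("pics/f1.png",np.hstack([cv2.resize(s["image"],(400,300)),cv2.resize(t["image"],(400,300))]))
cv2.imwrite("pics/f2.png",cv2.resize(s["image"][220:390,200:430],None,fx=3,fy=3,interpolation=2))
for n,x in(("s",s),("t",t)):
  for nm,lo,hi in(("blue",(105,150,60),(130,255,255)),("green",(50,120,60),(75,255,255))):
    b,m=blobs(x,lo,hi,60)
    for c,st in b:
      p=depthpt(x,c)
      if 400<p[0]<480 and -320<p[1]<-150: print(n,nm,c.round(1),p.round(1))
E
```

```text
t 37.3 p [ 414.  -104.1  260.4] yt ang 0.0308 zt [ 0.001 -0.002 -1.   ] F [ 0.6 -0.7 -0.4] gap -0.3 j7 0.33
s blue [265.9 301.4] [ 446.4 -221.6   85.8]
s green [268.2 335.1] [ 423.2 -292.3   84. ]
```

View pics/f1.png

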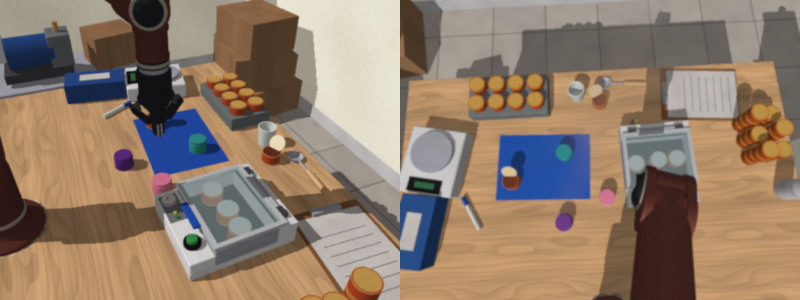

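View pics/f2.png

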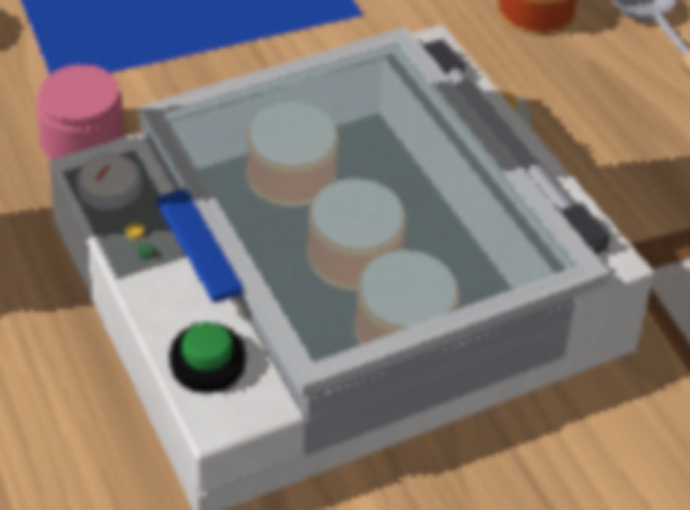

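The lid lies flat, the lip (at (200,245) in the crop) reads z≈84–86 against 85 seated and 90 loose, and the button is back at its original pixel (268,335). The three tins stand upright under the pane and the arm is clear.

```bash
python3 -c "
from cell import bot
print(bot.sign_off())"
```

```text
the job is handed in; nothing more can be done
None
```

The job is handed in. The three capped tins found on the mat are in the leak-test chamber with their caps home, the lid is shut and pressed in, and the start button has been pressed and let go.

- **Caps:** each cap stopped at about 40 mm under 15–45 N of push. In the tub the cap tops read about 65.4 mm, against 65.5 mm for home.
- **Tins:** they stand in a row at chamber y of about +68, 0 and −68 mm, and the last picture shows all three upright. Only three capped tins were on the mat, so I took the fourth to be absent.
- **Lid:** I swung it down with the closed fingers on its outer face and pressed the lip with up to 18 N.
- **Button:** it hit a hard stop at z = 75.7 mm, about its full 6 mm of travel, and came back out to its original place in the side picture.
- **Opened tins:** I did not touch them, and the last pictures show them where they were.

**Disagreeing readings:** under load the lip went down to about 80 mm, lower than the 85 mm expected for a seated lid. After I let go it read 83.5 mm in the wrist camera and 85–86 mm in the side camera. A loose lid would read about 90 mm, so I took it as seated. I have no direct reading of the lid, cap or button joints.

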